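# Open the packing room's combination cash box

### The arm

A 6-joint arm with a two-finger parallel gripper is mounted at the origin on the work surface. World frame = base frame: x ahead of the robot, y to its left, z up, the work surface at z = 0. Lengths are in mm, angles in degrees, forces in N, time in s.
With the tool pointing down it reaches from about 350 to 850 mm from the base axis. Payload 8.1 kg.
Tool frame: the origin (TCP) lies on the centre line of the jaws, within the pads' length; the fingertips stand 11 mm ahead of it and the grasp point (between the pads) lies 8 mm behind it; z points along the fingers, y is the direction in which the jaws open and shut (so a half turn about z gives the same grasp; the last joint's range is limited). The gripper opens to 85 mm and grips with 20 to 120 N. Pads are 22 mm wide; open, the fingers measure 114 mm over their backs; the gripper's body (76 mm by 85 mm) begins 54 mm behind the grasp point. The pads swing forward as they close: fully open they stand 13 mm farther back than shut.
Start: joints at [65.695, 7.471, 85.268, -0, 87.261, -4.893], TCP at [199.392, 565.905, 242.292] pointing down, gripper open.
Joint ranges: [-169.43, 169.43], [-51.17, 129.36], [1.28, 143.12], [-76.62, 256.62], [0, 156.53], [-152.29, 152.29]. Speed limits (degrees/s): [136.94, 136.94, 159.86, 180, 180, 180].

### API

Orientations are given as [roll, pitch, yaw] about the fixed x, y, z axes, in that order (R = Rz(yaw) Ry(pitch) Rx(roll)).
In Python, from bench import telemetry, viewer, r gives the robot as it stands.
- The arm moves only by the shell command python3 -m inch 'ROWS' [FORCE]. ROWS is JSON, a list of rows, each a list of 3 entries, a list of its own where there are three numbers: the shift along the tool's x, y, z in cm, then the turn, a rotation vector about the tool's x, y, z in rad, then the opening, from 0 (shut) to 1 (fully open). A call has 1 to 20 rows; each row is the pose to reach, as a shift and turn from the pose commanded when the call began, along the tool's axes at that moment; what a row does not reach only later rows make up. A row lasts 1/10 s, in which the tool goes at most 50 mm and 8.59 degrees, less where a joint would pass 70% of its speed; a pose out of reach is approached as far as the arm can. A call with a gripper value outside its range is refused whole. The fingers move at their own pace and stop on an object; FORCE is the grip in N (left out, the last holds). Time passes only in rows, so rows that repeat a pose let the fingers close. It gives the time, the measured TCP pose, the force and the opening at its end, in the units of the state.
- telemetry.sense(): the state, without advancing time (a new reading comes with each control period).
- viewer.snapshot(name): name is "scene" or "top" or "wrist"; returns the picture (400x640x3 uint8, red, green, blue); there is no depth.
- viewer.camera_model(name): a dict with "fx", "fy", "cx", "cy" (pixels), "cam_to_world" (4x4, takes a point from camera to world coordinates); the wrist camera has in their place "mount" (4x4, takes a point from camera to tool coordinates, whose origin is the TCP and whose axes are the flange's). Camera axes: x right, y down, z forward; pixel columns grow to the right and rows downward; lengths in mm; the calibration is good to about 2 mm. A picture is of the moment at which its call begins: read the wrist's pose just before it. camera_model takes no time and is no camera call.
- r.hand_in(): hands the job in, once; it reports no verdict.
The state is a dict: "time": time; "joint_pos": joint angles; "qd": joint speeds; "joint_efforts": joint torques, N m; "tool_pos": TCP position; "tcp_rot": TCP orientation; "ft_force": force on the tool from outside, world axes, zero at the start; "wrist_torque": the same for the moment, N m; "finger_gap": finger opening in mm.
Only numpy, scipy, OpenCV 4.12 (cv2) and the standard library are available. Lean on these libraries where they do the work, as an engineer would, in place of code of your own. Each camera call takes 0.05 s, during which the arm holds its last target.

### The job

Open the grey cash box: turn the left dial to 3 and the right dial to 7. The numbers are worn and only roughly right, so near the number turn slowly and stop as soon as you feel the dial catch, without wringing it on; then draw the latch between the dials fully back towards the robot so that the lid springs up, let go, and leave everything around the box where it is.

Things in the scene. Friction and masses are not known exactly. Their poses are not given: they have to be found in the camera images.
- cashbox: Grey sheet-metal cash box fixed to the bench, 260 deep (its x) x 380 wide (y) x 80 mm high; origin: centre of its underside; -x side faces the robot. The near half of the top is a flat deck (x -130 to 0, z 80 mm) with the left dial at (-65, +125), the right dial at (-65, -125) and the latch at (-40, 0) mm when shut; the far half is the hinged lid.
- dial_left_top (a point): Centre of the top of the left dial's grip bar, on its vertical axis, 42 mm above the deck, at the box's +y side. Each dial: a round black skirt (54 mm across, top 8 mm above the deck) with an upright aluminium bar 50 mm long x 14 mm thick, 8 to 42 mm above the deck. The bar end with a pointed nose and a black line on top is the pointer.
- dial_right_top (a point): The same point of the right dial (box's -y side). Around each dial the pale numbers 0 to 9 stand clockwise on a black ring, 36 degrees (0.628 rad) apart, 0 at the side away from the robot (box's +x). The numbers are worn: the place where a dial really catches lies anywhere within 0.30 rad either side of its number.
- dial_left (a joint): Left knob's angle in rad, clockwise from above; 0 = pointer at number 0 (box's +x), number 3 = 1.885; range -0.5 to 6.2. It starts between 0.7 and 1.2, so turn it up (clockwise); one grasp is enough.
- dial_right (a joint): Right knob's angle in rad, clockwise from above, 0 = pointer at number 0, number 7 = 4.398; range -0.5 to 6.2. It starts between 5.1 and 5.6, so turn it down (anticlockwise); one grasp is enough.
- deck (a point): Point on the deck midway between the dial axes. The lock inside: each knob drives a hidden code wheel through a torsion spring of 4 N m/rad. When the wheel's gate comes round, a spring pawl drops in by itself and catches the wheel with about 0.05 rad play either way. Turn slower than 0.5 rad/s near the number so that the gate is not run over.
- lid_edge (a point): Middle of the lid's front edge. How a catch feels: a free dial takes 0.03 to 0.1 N m to turn; once caught, turning on winds the spring and torque rises 4 N m per rad. 0.2 to 0.25 N m above the free torque is a sure catch: stop and let go (the knob springs back a little and stays caught). Above 0.5 N m (15 N on the pawl) it is wrung and the job has failed.
- latch_top (a point): Centre of the top of the latch's thumb piece, 38 mm above the deck: an upright aluminium plate 12 mm thick (along the box's x), 36 mm wide (y), from 4 to 38 mm above the deck, standing between the dials.
- latch (a joint): Travel of the latch in m: 0 = shut, 0.034 = fully drawn towards the robot (box's -x). It slides against about 2 N of friction and stays where it is left. Unless both dials are caught it stops dead after 2 to 3 mm. The lid is let go at about 0.020.
- lid (a joint): Angle of the lid in rad: 0 = shut flush with the deck, grows as it opens; hinged along the box's far edge. Once the latch is drawn it springs up by itself to 0.38 (its front edge then 45 mm above the deck) and stays up.
- cake_a: loose bystander, leave alone: a round brown moulded cake (66 mm across) on a square clear plastic tray 82 x 82 mm, 29 mm high; origin under its centre; left of the box.
- cake_b: loose bystander, leave alone: a round brown moulded cake (66 mm across) on a square clear plastic tray 82 x 82 mm, 29 mm high; origin under its centre; right of the box.
- cake_c: loose bystander, leave alone: a round brown moulded cake (66 mm across) on a square clear plastic tray 82 x 82 mm, 29 mm high; origin under its centre; in front of the box, to the right.
- tape: loose bystander, leave alone: a roll of brown tape lying flat, 84 mm across, 24 mm high, in front of the box; origin under its centre
- stamp: loose bystander, leave alone: a small turned wooden cake stamp, standing, 40 mm across, 55 mm high, right of the box; origin under its centre
- jar: loose bystander, leave alone: a small glass jar, 60 mm across, 70 mm high, left of the box; origin under its centre
- brush: loose bystander, leave alone: a flat hand brush lying in front of the box, to the left; origin under its middle

How it is judged:
By the outcome, as a careful person would: the job done as asked, in the order asked, and still so for the second after the job is handed in, with the robot touching nothing.
It also fails if it takes over 72 s, if anything falls off the work surface, if the arm or the gripper's body presses on something with over 40 N, if the wrist force passes 120 N, or if a joint passes its speed limit or range.

## Working session

There is one attempt and no reset: what is moved stays moved. The work goes in short steps, Python scripts to look and compute and a shell command to move; the robot and the scene stay as the last step left them, time stands still between calls to the robot, and variables do not carry over. Pictures are saved under pics/ and viewed, and the job is handed in when it is done.

```bash
ls; mkdir -p pics; python3 - <<'E'
from bench import telemetry, viewer, r
import cv2
print(telemetry.sense())
for n in ("scene","top"):
    im=viewer.snapshot(n); cv2.imwrite(f"pics/{n}0.png",im[:,:,::-1]); print(n,viewer.camera_model(n))
print(viewer.camera_model("wrist"))
E
```

```text
pics
{'time': 0.0, 'joint_pos': array([ 6.56963013e+01,  7.51788883e+00,  8.53314336e+01,  3.30173070e-03,
        8.72607116e+01, -4.89394922e+00]), 'qd': array([-0.09720559,  0.02788614,  0.09872363,  0.07595602, -0.00990858,
       -0.0025594 ]), 'joint_efforts': array([ 3.76966535e-03, -5.69405401e+01, -5.00561321e+01,  1.18835578e-04,
        1.46433769e-02, -1.99956480e-05]), 'tool_pos': array([199.13752187, 565.41501761, 241.19477529]), 'tcp_rot': array([-1.79890649e+02, -1.26728052e-02,  1.60590077e+02]), 'ft_force': array([-1.34687533,  0.2247205 ,  0.36826548]), 'wrist_torque': array([-0.0008199 ,  0.00329991, -0.00981624]), 'finger_gap': 85.72517020845659}
scene {'fx': 426.06389291206807, 'fy': 426.06389291206807, 'cx': 311.4591323780845, 'cy': 192.3151318676594, 'cam_to_world': array([[-3.00281154e-01,  5.89864035e-01, -7.49594323e-01,
         1.20516797e+03],
       [ 9.53805222e-01,  1.93362880e-01, -2.29926934e-01,
         2.30241580e+02],
       [ 9.31808869e-03, -7.84009705e-01, -6.20678625e-01,
         6.47904596e+02],
       [ 0.00000000e+00,  0.00000000e+00,  0
[... 258 characters left out ...]
-9.94990296e-01,  9.64400555e-02, -2.63367990e-02,
         3.03575122e+01],
       [ 4.50735049e-03, -2.19899271e-01, -9.75512170e-01,
         8.92897081e+02],
       [ 0.00000000e+00,  0.00000000e+00,  0.00000000e+00,
         1.00000000e+00]])}
{'fx': 311.5029665161096, 'fy': 311.5029665161096, 'cx': 317.87703037122475, 'cy': 203.111516224867, 'mount': array([[ 9.07295223e-04, -9.66442153e-01, -2.56882741e-01,
         6.55091876e+01],
       [ 9.99999586e-01,  8.60867654e-04,  2.93192368e-04,
        -6.33494869e-01],
       [-6.22114204e-05, -2.56882901e-01,  9.66442534e-01,
        -1.30476676e+02],
       [ 0.00000000e+00,  0.00000000e+00,  0.00000000e+00,
         1.00000000e+00]])}
```

View pics/top0.png

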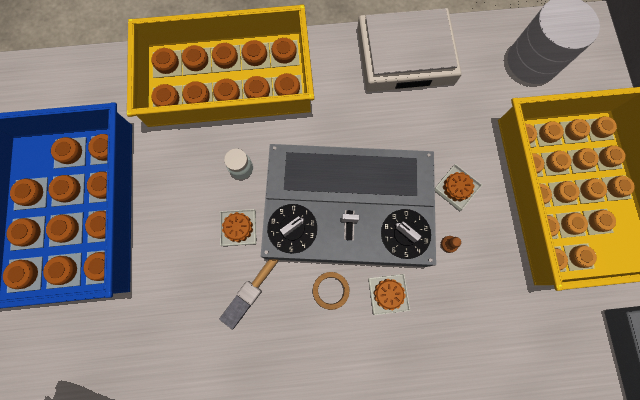

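View pics/scene0.png

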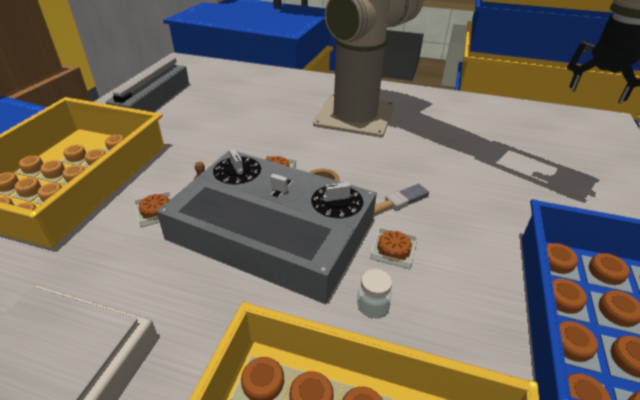

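```bash
python3 -c "
import cv2
im=cv2.imread('pics/top0.png')[60:200,190:440]
cv2.imwrite('pics/top0z.png',cv2.resize(im,(800,448),interpolation=cv2.INTER_CUBIC))"
```

```text
(no output)
```

View pics/top0z.png

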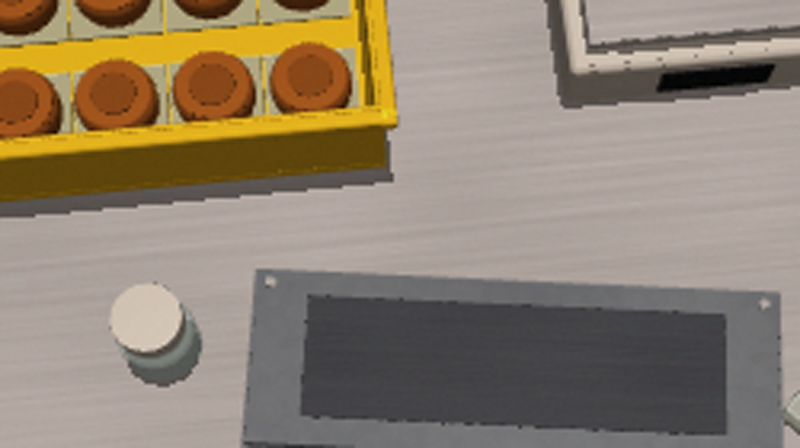

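```bash
python3 -c "
import cv2
im=cv2.imread('pics/top0.png')[140:270,255:445]
cv2.imwrite('pics/top0z2.png',cv2.resize(im,None,fx=4,fy=4,interpolation=cv2.INTER_CUBIC))"
```

```text
(no output)
```

View pics/top0z2.png

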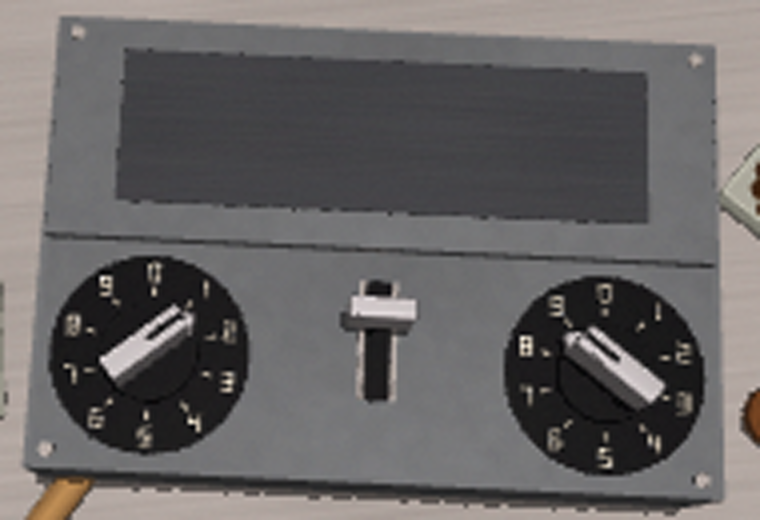

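```bash
cat > h.py <<'E'
import numpy as np
from scipy.optimize import least_squares
from bench import telemetry, viewer, r
def proj(P,M,T):
    p=(np.linalg.inv(T)@np.c_[P,np.ones(len(P))].T)[:3]
    return np.c_[M['fx']*p[0]/p[2]+M['cx'],M['fy']*p[1]/p[2]+M['cy']]
def box2w(P,q):
    c,s=np.cos(q[2]),np.sin(q[2]); P=np.asarray(P,float)
    return np.c_[q[0]+c*P[:,0]-s*P[:,1],q[1]+s*P[:,0]+c*P[:,1],P[:,2]]
E
python3 - <<'E'
from h import *
import cv2
M=viewer.camera_model("top");T=M['cam_to_world']
pts=[([130,190,80],(60,16)),([130,-190,80],(716,45)),([-130,-190,80],(721,499)),([-130,190,80],(26,467)),
([-65,125,80],(149,354)),([-65,-125,80],(604,375)),([0,190,80],(46,233)),([0,-190,80],(714,265))]
P=np.array([p for p,_ in pts],float);U=np.array([u for _,u in pts],float)/4+[255-.375,140-.375]
f=lambda q:(proj(box2w(P,q),M,T)-U).ravel()
s=least_squares(f,[560,0,0]);q=s.x
print(q[:2],np.degrees(q[2]));print(f(q).reshape(-1,2).round(2).tolist())
im=cv2.resize(cv2.imread('pics/top0.png')[140:270,255:445],None,fx=4,fy=4,interpolation=cv2.INTER_CUBIC)
def bar(c,a):
    d=np.array([np.cos(a),-np.sin(a)]);n=np.array([d[1],-d[0]])
    return [[*(np.array(c)+d*l+n*w),122] for l,w in((25,0),(18,7),(-25,7),(-25,-7),(18,-7))]
def draw(Pb):
    u=((proj(box2w(Pb,q),M,T)-[255-.375,140-.375])*4).astype(int)
    cv2.polylines(im,[u.reshape(-1,1,2)],True,(0,0,255),1)
import sys
draw(bar((-65,125),.95));draw(bar((-65,-125),5.35))
draw([[-46,18,118],[-34,18,118],[-34,-18,118],[-46,-18,118]])
draw([[130,190,80],[130,-190,80],[-130,-190,80],[-130,190,80]])
cv2.imwrite('pics/fit1.png',im)
E
```

```text
[572.65236612 -54.24782265] -8.394283521554508
[[-0.29, -0.26], [-0.09, -0.04], [1.02, 0.27], [-1.08, -0.04], [0.11, -0.13], [0.03, -0.06], [-1.27, 0.04], [1.55, -0.09]]
```

View pics/fit1.png

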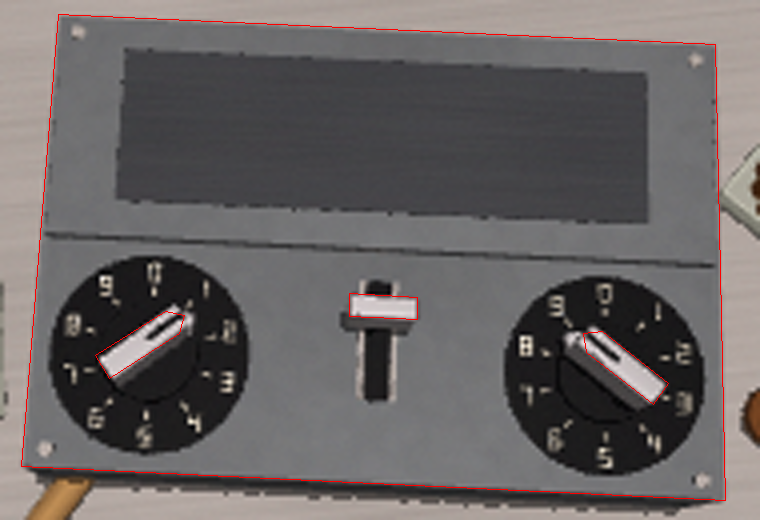

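```bash
cat >> h.py <<'E'
from scipy.spatial.transform import Rotation as R
Q=np.array([572.65,-54.25,np.radians(-8.39)])
def go(pw,yaw):
    s=telemetry.sense(); Rt=R.from_euler('xyz',s['tcp_rot'],degrees=True)
    d=Rt.inv().apply(np.array(pw)-s['tool_pos'])/10
    t=(Rt.inv()*R.from_euler('xyz',[180,0,yaw],degrees=True)).as_rotvec()
    print('at',s['tool_pos'].round(1),s['tcp_rot'].round(2),'shift cm',d.round(2),'turn',t.round(3))
E
python3 - <<'E'
from h import *
W=box2w([[-65,125,122],[-65,-125,122],[-40,0,118]],Q);print(W.round(1))
go([*W[0][:2],240],117.2)
E
```

```text
[[ 526.6   78.9  122. ]
 [ 490.1 -168.4  122. ]
 [ 533.1  -48.4  118. ]]
at [199.2 565.5 241.3] [-1.7991e+02 -1.0000e-02  1.6059e+02] shift cm [-47.05 -35.01   0.19] turn [-0.002  0.     0.757]
```

```bash
python3 -m inch '[[[-1.2,-0.9,0],[0,0,0.02],0.6],[[-3.6,-2.7,0],[0,0,0.06],0.6],[[-7,-5.2,0],[0,0,0.11],0.6],[[-10.5,-7.8,0],[0,0,0.17],0.6],[[-14,-10.4,0],[0,0,0.23],0.6],[[-17.5,-13,0],[0,0,0.29],0.6],[[-21,-15.6,0],[0,0,0.35],0.6],[[-24.5,-18.2,0],[0,0,0.4],0.6],[[-28,-20.8,0],[0,0,0.46],0.6],[[-31.5,-23.4,0],[0,0,0.52],0.6],[[-35,-26,0],[0,0,0.57],0.6],[[-38.5,-28.6,0],[0,0,0.63],0.6],[[-42,-31.2,0],[0,0,0.68],0.6],[[-44.5,-33.1,0],[0,0,0.72],0.6],[[-46.2,-34.4,0],[0,0,0.75],0.6],[[-47,-35,0],[0,0,0.757],0.6],[[-47,-35,0],[0,0,0.757],0.6]]'
python3 - <<'E'
from h import *
import cv2
s=telemetry.sense();im=viewer.snapshot("wrist");M=viewer.camera_model("wrist")
T=np.eye(4);T[:3,:3]=R.from_euler('xyz',s['tcp_rot'],degrees=True).as_matrix();T[:3,3]=s['tool_pos'];T=T@M['mount']
im=np.ascontiguousarray(im[:,:,::-1]);cv2.imwrite('pics/w1.png',im)
def bar(c,a):
    d=np.array([np.cos(a),-np.sin(a)]);n=np.array([d[1],-d[0]])
    return [[*(np.array(c)+d*l+n*w),122] for l,w in((25,0),(18,7),(-25,7),(-25,-7),(18,-7))]
def draw(Pb):
    u=proj(box2w(Pb,Q),M,T).astype(int);print(u.tolist())
    cv2.polylines(im,[u.reshape(-1,1,2)],True,(0,0,255),1)
draw(bar((-65,125),.95));draw([[-46,18,118],[-34,18,118],[-34,-18,118],[-46,-18,118]])
cv2.imwrite('pics/w1d.png',im)
print(s['joint_pos'].round(1),s['tool_pos'].round(1),s['wrist_torque'].round(3),s['finger_gap'])
E
```

```text
time: 1.8
tool_pos: [526.3, 78.3, 242.0]
tcp_rot: [-180.0, -0.0, 117.1]
ft_force: [-0.1, 0.4, -0.2]
finger_gap: 51.3
[[319, 229], [311, 221], [310, 170], [328, 170], [327, 221]]
[[268, 302], [279, 309], [258, 336], [247, 329]]
[  2.9  -3.   96.1  -0.   87.  -24.2] [526.3  78.3 242. ] [ 0.018 -0.032 -0.02 ] 51.2670159212151
```

View pics/w1d.png

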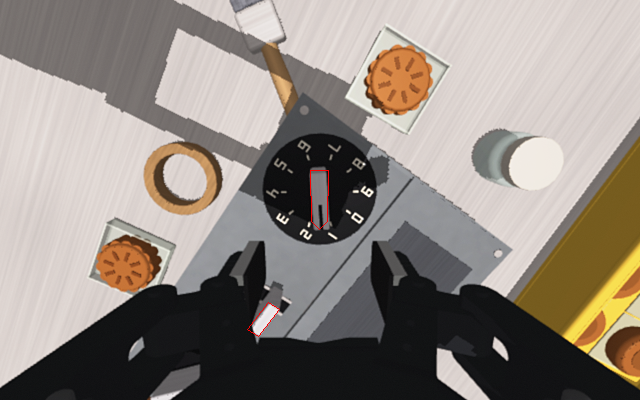

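```bash
python3 -c "
import cv2
a=[cv2.resize(cv2.imread(f'pics/{n}.png')[120:260,250:390],None,fx=2.8,fy=2.8,interpolation=cv2.INTER_CUBIC) for n in('w1','w1d')]
cv2.imwrite('pics/w1z.png',cv2.hconcat(a))"
```

```text
(no output)
```

View pics/w1z.png

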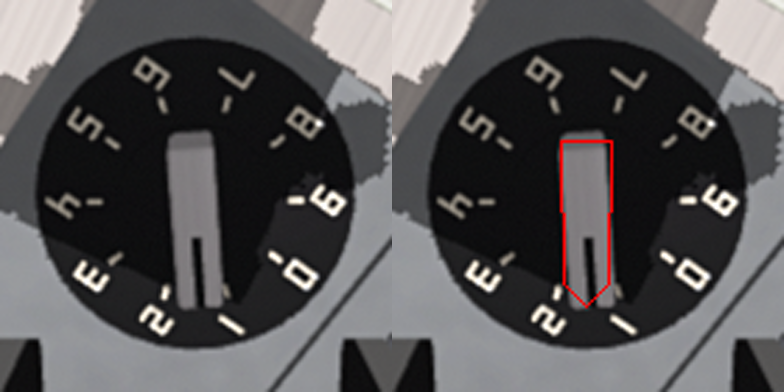

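```bash
python3 - <<'E'
from h import *
go([526.6,78.9,105],119.8)
E
```

```text
at [525.9  79.4 242. ] [-1.7997e+02 -3.0000e-02  1.1718e+02] shift cm [-0.08  0.05 13.7 ] turn [-0.001 -0.001 -0.046]
```

```bash
python3 -m inch '[[[0,0,1],[0,0,-0.02],0.6],[[0,0,3],[0,0,-0.046],0.6],[[0,0,5.5],[0,0,-0.046],0.6],[[0,0,8],[0,0,-0.046],0.6],[[0,0,10.5],[0,0,-0.046],0.6],[[0,0,12.5],[0,0,-0.046],0.6],[[0,0,13.3],[0,0,-0.046],0.6],[[0,0,13.6],[0,0,-0.046],0.6],[[0,0,13.6],[0,0,-0.046],0.6]]' 50; python3 -m inch '[[[0,0,0],[0,0,0],0.4],[[0,0,0],[0,0,0],0.3],[[0,0,0],[0,0,0],0.2],[[0,0,0],[0,0,0],0.1],[[0,0,0],[0,0,0],0.05],[[0,0,0],[0,0,0],0]]' 50
python3 -c "
from h import *
s=telemetry.sense();print(s['tool_pos'].round(2),s['tcp_rot'].round(2),s['ft_force'].round(2),s['wrist_torque'].round(3),s['finger_gap'])"
```

```text
time: 2.75
tool_pos: [526.3, 80.1, 106.6]
tcp_rot: [180.0, 0.0, 119.9]
ft_force: [-0.1, -0.2, 0.8]
finger_gap: 51.4
time: 3.35
tool_pos: [526.9, 79.6, 107.2]
tcp_rot: [179.9, 0.0, 119.8]
ft_force: [-0.4, 0.5, 5.7]
finger_gap: 13.4
[526.94  79.58 107.2 ] [1.7993e+02 3.0000e-02 1.1985e+02] [-0.36  0.46  5.69] [0.071 0.155 0.054] 13.357462050798096
```

```bash
cat > t.py <<'E'
from h import *
s=telemetry.sense();a=(-8.39-s['tcp_rot'][2])%180
print('ang',np.radians(a).round(3),'F',s['ft_force'].round(1),'T',s['wrist_torque'].round(3),'j6eff',s['joint_efforts'][5].round(3),'gap',round(s['finger_gap'],1),'t',s['time'])
E
python3 -m inch '[[[0,0,0],[0,0,0.03],0],[[0,0,0],[0,0,0.06],0],[[0,0,0],[0,0,0.09],0],[[0,0,0],[0,0,0.12],0]]'; python3 t.py;  python3 -m inch '[[[0,0,0],[0,0,0.04],0],[[0,0,0],[0,0,0.08],0],[[0,0,0],[0,0,0.12],0],[[0,0,0],[0,0,0.16],0],[[0,0,0],[0,0,0.20],0],[[0,0,0],[0,0,0.24],0],[[0,0,0],[0,0,0.28],0],[[0,0,0],[0,0,0.32],0],[[0,0,0],[0,0,0.36],0],[[0,0,0],[0,0,0.39],0],[[0,0,0],[0,0,0.41],0]]'; python3 t.py
```

```text
time: 3.75
tool_pos: [527.1, 79.7, 107.2]
tcp_rot: [179.9, 0.0, 112.9]
ft_force: [-0.6, 1.9, 4.9]
finger_gap: 13.4
ang 1.024 F [-0.6  1.9  4.9] T [ 0.088 -0.002  0.129] j6eff -0.498 gap 13.4 t 3.75
time: 4.85
tool_pos: [527.8, 79.8, 107.2]
tcp_rot: [179.8, -0.0, 89.4]
ft_force: [4.8, 1.3, 2.7]
finger_gap: 13.0
ang 1.435 F [4.8 1.3 2.7] T [ 0.224 -0.896  0.163] j6eff -0.072 gap 13.0 t 4.85
```

```bash
for i in 1 ; do python3 -m inch '[[[0,0,0],[0,0,0.02],0],[[0,0,0],[0,0,0.04],0]]' >/dev/null; python3 t.py; python3 -m inch '[[[0,0,0],[0,0,0.0],0]]' >/dev/null; python3 t.py; done
```

```text
ang 1.474 F [6.8 2.7 0.9] T [ 0.282 -0.972  0.167] j6eff -0.286 gap 12.9 t 5.05
ang 1.474 F [6.3 2.2 1.5] T [ 0.318 -0.945  0.105] j6eff 0.411 gap 13.4 t 5.15
```

```bash
python3 -m inch '[[[0,0.05,0],[0,0,0],0],[[0,0.12,0],[0,0,0],0]]' >/dev/null; python3 t.py; python3 -m inch '[[[0,0,0],[0,0,0.02],0],[[0,0,0],[0,0,0.04],0]]' >/dev/null; python3 t.py
```

```text
ang 1.473 F [-2.2  2.   8.9] T [0.382 0.284 0.115] j6eff 0.088 gap 12.9 t 5.35
ang 1.514 F [1.1 2.2 6.9] T [ 0.287 -0.118  0.097] j6eff -0.325 gap 13.1 t 5.55
```

Baseline about 0.10–0.13 N m. Continue slowly.

```bash
python3 -m inch '[[[0,0,0],[0,0,0.02],0],[[0,0,0],[0,0,0.04],0]]' >/dev/null; python3 t.py
```

```text
ang 1.554 F [1.3 3.  7.6] T [ 0.322 -0.178  0.153] j6eff -0.282 gap 13.2 t 5.75
```

```bash
python3 -m inch '[[[0,0,0],[0,0,0.02],0],[[0,0,0],[0,0,0.04],0]]' >/dev/null; python3 t.py
```

```text
ang 1.594 F [1.3 2.9 5.9] T [ 0.327 -0.188  0.094] j6eff -0.271 gap 12.8 t 5.95
```

```bash
python3 -m inch '[[[0,0,0],[0,0,0.02],0],[[0,0,0],[0,0,0.04],0]]' >/dev/null; python3 t.py
```

```text
ang 1.634 F [3.3 2.2 6.6] T [ 0.358 -0.362  0.137] j6eff -0.263 gap 13.1 t 6.15
```

```bash
python3 -m inch '[[[0,0,0],[0,0,0.02],0],[[0,0,0],[0,0,0.04],0]]' >/dev/null; python3 t.py
```

```text
ang 1.674 F [2.3 1.5 5.6] T [ 0.375 -0.391  0.078] j6eff -0.335 gap 13.0 t 6.35
```

```bash
python3 -m inch '[[[0,0,0],[0,0,0.02],0],[[0,0,0],[0,0,0.04],0]]' >/dev/null; python3 t.py
```

```text
ang 1.714 F [2.5 1.9 4.9] T [ 0.274 -0.47   0.06 ] j6eff -0.326 gap 13.0 t 6.55
```

```bash
python3 -m inch '[[[0,0,0],[0,0,0.02],0],[[0,0,0],[0,0,0.04],0]]' >/dev/null; python3 t.py
```

```text
ang 1.754 F [2.8 2.6 4.3] T [ 0.312 -0.504  0.134] j6eff -0.32 gap 13.3 t 6.75
```

```bash
python3 -m inch '[[[0,0,0],[0,0,0.02],0],[[0,0,0],[0,0,0.04],0]]' >/dev/null; python3 t.py
```

```text
ang 1.794 F [4.2 2.6 5.5] T [ 0.288 -0.556  0.04 ] j6eff -0.367 gap 13.2 t 6.95
```

```bash
python3 -m inch '[[[0,0,0],[0,0,0.02],0],[[0,0,0],[0,0,0.04],0]]' >/dev/null; python3 t.py
```

```text
ang 1.835 F [3.2 2.5 4.8] T [ 0.217 -0.651  0.017] j6eff -0.462 gap 13.2 t 7.15
```

```bash
python3 -m inch '[[[0,0,0],[0,0,0.02],0],[[0,0,0],[0,0,0.04],0]]' >/dev/null; python3 t.py
```

```text
ang 1.875 F [4.9 1.6 4.9] T [ 0.211 -0.735  0.026] j6eff -0.388 gap 13.4 t 7.35
```

```bash
python3 -m inch '[[[0,0,0],[0,0,0.02],0],[[0,0,0],[0,0,0.04],0]]' >/dev/null; python3 t.py
```

```text
ang 1.915 F [5.5 1.9 5.4] T [ 0.277 -0.818 -0.022] j6eff -0.389 gap 13.3 t 7.55
```

```bash
python3 -m inch '[[[0,0,0],[0,0,0],0]]' >/dev/null; python3 t.py;python3 - <<'E'
from h import *
import cv2
a=cv2.imread
i=viewer.snapshot("wrist")[:,:,::-1];j=viewer.snapshot("scene")[:,:,::-1]
cv2.imwrite('pics/a1.png',cv2.hconcat([cv2.resize(i[150:400,220:420],None,fx=2,fy=2),cv2.resize(j[110:235,280:380],None,fx=4,fy=4)]))
E
python3 t.py
```

```text
ang 1.915 F [5.7 2.2 4.8] T [ 0.177 -0.723  0.012] j6eff 0.316 gap 13.0 t 7.65
ang 1.914 F [5.3 2.9 4.5] T [ 0.3   -0.831  0.024] j6eff 0.021 gap 13.0 t 7.75
```

View pics/a1.png

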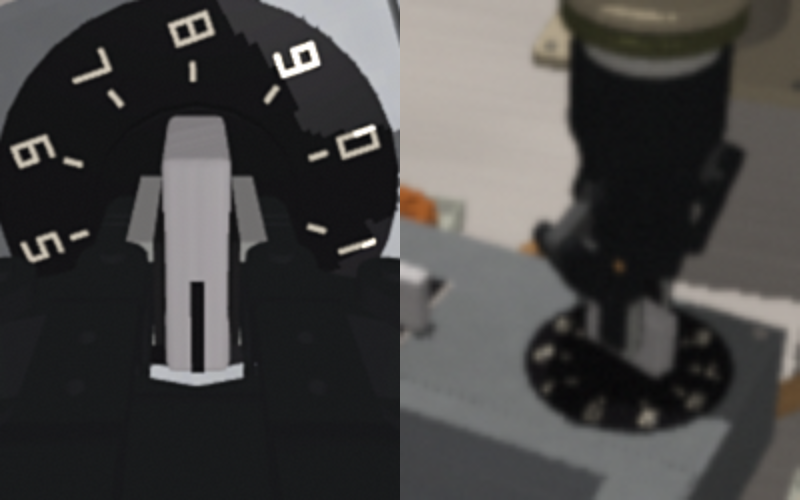

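```bash
python3 -m inch '[[[0.03,0.03,0],[0,0,0],0],[[0.06,0.05,0],[0,0,0],0]]' >/dev/null; python3 t.py; python3 -m inch '[[[0,0,0],[0,0,0.02],0],[[0,0,0],[0,0,0.04],0]]' >/dev/null; python3 t.py
```

```text
ang 1.914 F [-0.3 -0.4  9.3] T [-0.085  0.072 -0.026] j6eff -0.006 gap 13.1 t 7.95
ang 1.955 F [1.7 0.1 7.5] T [-0.002 -0.235  0.038] j6eff -0.41 gap 13.0 t 8.15
```

```bash
python3 -m inch '[[[0,0,0],[0,0,0.02],0],[[0,0,0],[0,0,0.04],0]]' >/dev/null; python3 t.py
```

```text
ang 1.994 F [1.2 0.4 7.4] T [-0.049 -0.318  0.188] j6eff -0.258 gap 13.4 t 8.35
```

```bash
python3 -m inch '[[[0,0,0],[0,0,0],0]]' >/dev/null; python3 t.py;python3 -m inch '[[[0,0,0],[0,0,0.02],0]]' >/dev/null; python3 t.py
```

```text
ang 1.994 F [ 3.5 -0.2  7. ] T [-0.034 -0.242  0.083] j6eff 0.449 gap 13.1 t 8.45
ang 2.014 F [ 1.1 -0.1  7.1] T [-0.042 -0.39   0.203] j6eff -0.501 gap 13.3 t 8.55
```

```bash
python3 -m inch '[[[0,0,0],[0,0,0],0]]' >/dev/null; python3 t.py;python3 -m inch '[[[0,0,0],[0,0,0.0],0]]' >/dev/null; python3 t.py
```

```text
ang 2.014 F [1.4 0.9 7.6] T [-0.096 -0.314  0.186] j6eff 0.475 gap 12.9 t 8.65
ang 2.014 F [0.8 0.  7.3] T [-0.041 -0.35   0.144] j6eff 0.205 gap 13.4 t 8.75
```

```bash
python3 -m inch '[[[0,0,0],[0,0,0.02],0]]' >/dev/null; python3 t.py;python3 -m inch '[[[0,0,0],[0,0,0.0],0]]' >/dev/null; python3 t.py
```

```text
ang 2.034 F [ 2.  -0.4  7.2] T [-0.076 -0.424  0.317] j6eff -0.474 gap 13.1 t 8.85
ang 2.034 F [2.3 0.6 7. ] T [-0.134 -0.371  0.208] j6eff 0.532 gap 13.4 t 8.95
```

```bash
python3 -m inch '[[[0,0,0],[0,0,0.01],0]]' >/dev/null; python3 t.py;python3 -m inch '[[[0,0,0],[0,0,0.0],0]]' >/dev/null; python3 t.py
```

```text
ang 2.043 F [ 2.5 -0.1  7.4] T [-0.095 -0.355  0.378] j6eff -0.039 gap 13.0 t 9.05
ang 2.044 F [ 2.4 -0.4  6.3] T [-0.118 -0.338  0.284] j6eff 0.41 gap 12.9 t 9.15
```

```bash
python3 -m inch '[[[0,0,0],[0,0,-0.03],0],[[0,0,0],[0,0,-0.03],0.3],[[0,0,0],[0,0,-0.03],0.5],[[0,0,0],[0,0,-0.03],0.6],[[0,0,0],[0,0,-0.03],0.6],[[0,0,-1],[0,0,-0.03],0.6],[[0,0,-3],[0,0,-0.03],0.6],[[0,0,-6],[0,0,-0.03],0.6],[[0,0,-8.5],[0,0,-0.03],0.6],[[0,0,-9.5],[0,0,-0.03],0.6],[[0,0,-9.5],[0,0,-0.03],0.6]]'; python3 t.py; python3 - <<'E'
from h import *
print(telemetry.sense()['joint_pos'].round(1))
go([490.5,-168,202],45.1)
E
```

```text
time: 10.25
tool_pos: [529.5, 79.9, 203.5]
tcp_rot: [179.8, -0.1, 56.2]
ft_force: [-0.2, -0.3, 0.0]
finger_gap: 51.1
ang 2.013 F [-0.2 -0.3  0. ] T [ 0.04  -0.046 -0.029] j6eff 0.002 gap 51.1 t 10.25
[ 3.1 -1.5 98.7 -0.  82.7 36.8]
at [529.5  79.9 203.5] [ 1.7982e+02 -1.3000e-01  5.6250e+01] shift cm [-22.78  10.53   0.13] turn [ 0.003 -0.003  0.195]
```

```bash
python3 -m inch '[[[-1,0.5,0],[0,0,0.02],0.6],[[-3,1.4,0],[0,0,0.04],0.6],[[-6,2.8,0],[0,0,0.06],0.6],[[-9,4.2,0],[0,0,0.09],0.6],[[-12,5.6,0],[0,0,0.12],0.6],[[-15,7,0],[0,0,0.14],0.6],[[-18,8.4,0],[0,0,0.16],0.6],[[-20.5,9.6,0],[0,0,0.18],0.6],[[-22,10.3,0],[0,0,0.195],0.6],[[-22.67,10.64,0],[0.003,-0.003,0.195],0.6],[[-22.67,10.64,0],[0.003,-0.003,0.195],0.6]]'
python3 - <<'E'
from h import *
import cv2
s=telemetry.sense();im=viewer.snapshot("wrist");M=viewer.camera_model("wrist")
T=np.eye(4);T[:3,:3]=R.from_euler('xyz',s['tcp_rot'],degrees=True).as_matrix();T[:3,3]=s['tool_pos'];T=T@M['mount']
im=np.ascontiguousarray(im[:,:,::-1]);im0=im.copy()
def bar(c,a):
    d=np.array([np.cos(a),-np.sin(a)]);n=np.array([d[1],-d[0]])
    return [[*(np.array(c)+d*l+n*w),122] for l,w in((25,0),(18,7),(-25,7),(-25,-7),(18,-7))]
q=Q+[1.5,.3,0]
def draw(Pb):
    u=proj(box2w(Pb,q),M,T);print(u.round().tolist())
    cv2.polylines(im,[u.astype(int).reshape(-1,1,2)],True,(0,0,255),1)
draw(bar((-65,-125),5.35))
a=[cv2.resize(x[100:270,240:400],None,fx=2.5,fy=2.5,interpolation=cv2.INTER_CUBIC) for x in (im0,im)]
cv2.imwrite('pics/w2.png',cv2.hconcat(a))
print(s['joint_pos'].round(1),s['tool_pos'].round(1))
cv2.imwrite('pics/top2.png',cv2.resize(viewer.snapshot("top")[140:270,255:445,::-1],None,fx=4,fy=4,interpolation=cv2.INTER_CUBIC))
E
```

```text
time: 11.35
tool_pos: [489.8, -168.5, 199.8]
tcp_rot: [-179.7, 0.3, 45.0]
ft_force: [-0.2, 0.1, 0.8]
finger_gap: 51.5
[[320.0, 177.0], [331.0, 187.0], [330.0, 246.0], [310.0, 246.0], [310.0, 187.0]]
[-2.46e+01 -3.60e+00  1.01e+02 -1.00e-01  8.29e+01  2.05e+01] [ 489.8 -168.5  199.8]
```

View pics/w2.png

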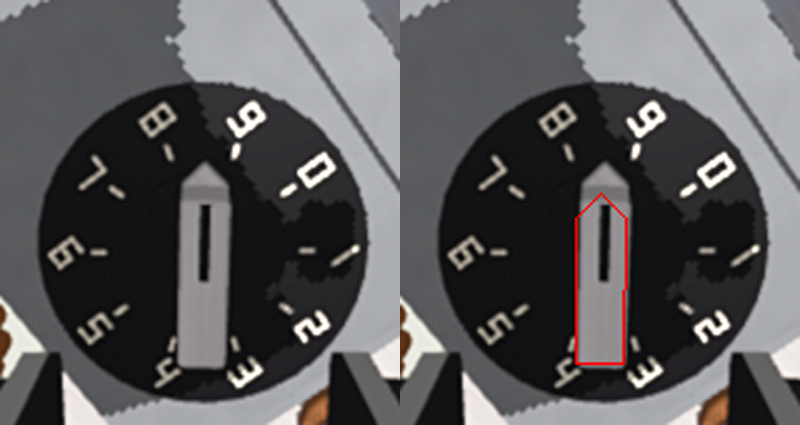

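View pics/top2.png

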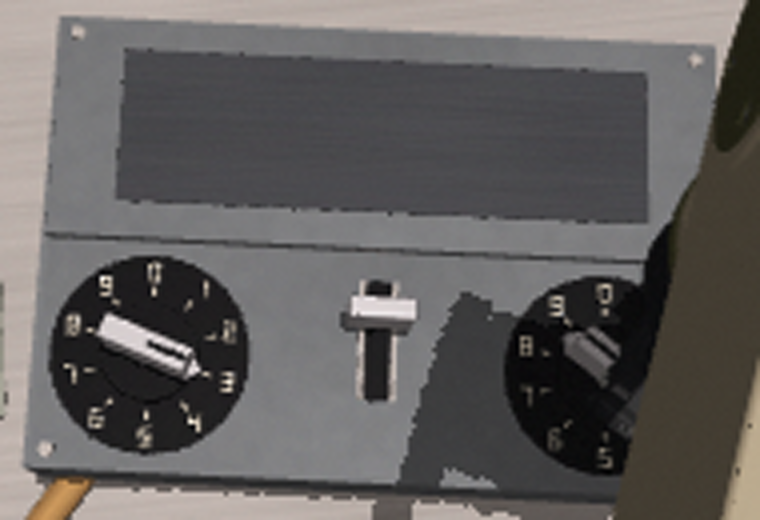

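```bash
python3 - <<'E'
from h import *
go([492.2,-168.5,106.5],44.5)
E
```

```text
at [ 490.4 -167.2  200.4] [-179.76    0.2    45.08] shift cm [0.07 0.26 9.39] turn [-0.004  0.004  0.01 ]
```

```bash
python3 -m inch '[[[0,0.05,1],[0,0,0.01],0.6],[[0.05,0.15,3],[-0.003,0.003,0.01],0.6],[[0.06,0.2,5.5],[-0.003,0.003,0.01],0.6],[[0.06,0.2,7.5],[-0.003,0.003,0.01],0.6],[[0.06,0.2,8.7],[-0.003,0.003,0.01],0.6],[[0.06,0.2,9.2],[-0.003,0.003,0.01],0.6],[[0.06,0.2,9.2],[-0.003,0.003,0.01],0.6],[[0.06,0.2,9.2],[-0.003,0.003,0.01],0.6]]' 50
python3 - <<'E'
from h import *
go([492.2,-168.5,107],44.5)
E
```

```text
time: 12.25
tool_pos: [492.9, -168.9, 110.2]
tcp_rot: [179.9, -0.0, 44.5]
ft_force: [0.2, -0.1, 0.3]
finger_gap: 51.7
at [ 492.9 -168.9  110.2] [ 1.7991e+02 -1.0000e-02  4.4520e+01] shift cm [-0.02 -0.08  0.32] turn [ 0.002 -0.     0.   ]
```

```bash
python3 -m inch '[[[0,-0.04,0.25],[0,0,0],0.6],[[0,-0.04,0.25],[0,0,0],0.4],[[0,-0.04,0.25],[0,0,0],0.3],[[0,-0.04,0.25],[0,0,0],0.2],[[0,-0.04,0.25],[0,0,0],0.1],[[0,-0.04,0.25],[0,0,0],0.05],[[0,-0.04,0.25],[0,0,0],0],[[0,-0.04,0.25],[0,0,0],0]]' 50; python3 t.py; python3 -m inch '[[[0,0,0],[0,0,-0.03],0],[[0,0,0],[0,0,-0.06],0],[[0,0,0],[0,0,-0.09],0],[[0,0,0],[0,0,-0.12],0]]'; python3 t.py
```

```text
time: 13.05
tool_pos: [492.1, -168.6, 107.2]
tcp_rot: [180.0, 0.0, 44.5]
ft_force: [-2.0, 0.8, 4.7]
finger_gap: 13.0
ang 2.218 F [-2.   0.8  4.7] T [0.108 0.307 0.001] j6eff -0.022 gap 13.0 t 13.05
time: 13.45
tool_pos: [492.0, -168.5, 107.1]
tcp_rot: [180.0, 0.0, 51.5]
ft_force: [-1.8, 0.6, 6.9]
finger_gap: 12.9
ang 2.097 F [-1.8  0.6  6.9] T [ 0.135  0.338 -0.175] j6eff 0.495 gap 12.9 t 13.45
```

```bash
python3 -m inch '[[[0,0,0],[0,0,-0.04],0],[[0,0,0],[0,0,-0.08],0],[[0,0,0],[0,0,-0.12],0],[[0,0,0],[0,0,-0.16],0],[[0,0,0],[0,0,-0.20],0],[[0,0,0],[0,0,-0.24],0],[[0,0,0],[0,0,-0.28],0],[[0,0,0],[0,0,-0.32],0],[[0,0,0],[0,0,-0.36],0],[[0,0,0],[0,0,-0.39],0],[[0,0,0],[0,0,-0.41],0]]'; python3 t.py;python3 -m inch '[[[0,0,0],[0,0,-0.02],0]]' >/dev/null; python3 t.py
```

```text
time: 14.55
tool_pos: [491.7, -168.4, 107.1]
tcp_rot: [-180.0, 0.0, 74.9]
ft_force: [-5.5, 2.1, 7.9]
finger_gap: 13.3
ang 1.687 F [-5.5  2.1  7.9] T [ 0.305  0.765 -0.101] j6eff 0.097 gap 13.3 t 14.55
ang 1.667 F [-4.9  1.3  8.1] T [ 0.327  0.811 -0.171] j6eff 0.258 gap 13.0 t 14.65
```

```bash
python3 -m inch '[[[0,-0.07,0],[0,0,0],0],[[0,-0.07,0],[0,0,0],0]]' >/dev/null; python3 t.py; python3 -m inch '[[[0,0,0],[0,0,-0.02],0],[[0,0,0],[0,0,-0.04],0]]' >/dev/null; python3 t.py
```

```text
ang 1.668 F [-1.8  1.3  5.2] T [ 0.186  0.129 -0.08 ] j6eff -0.135 gap 13.5 t 14.85
ang 1.628 F [-2.   1.   6.1] T [ 0.222  0.22  -0.175] j6eff 0.303 gap 13.0 t 15.05
```

```bash
python3 -m inch '[[[0,0,0],[0,0,-0.02],0],[[0,0,0],[0,0,-0.04],0]]' >/dev/null; python3 t.py
```

```text
ang 1.588 F [-2.   1.5  6.9] T [ 0.268  0.257 -0.159] j6eff 0.271 gap 13.1 t 15.25
```

```bash
python3 -m inch '[[[0,0,0],[0,0,-0.02],0],[[0,0,0],[0,0,-0.04],0]]' >/dev/null; python3 t.py
```

```text
ang 1.548 F [-1.3  2.1  6. ] T [ 0.202  0.289 -0.084] j6eff 0.296 gap 13.2 t 15.45
```

```bash
python3 -m inch '[[[0,0,0],[0,0,-0.02],0],[[0,0,0],[0,0,-0.04],0]]' >/dev/null; python3 t.py
```

```text
ang 1.508 F [-2.5  1.   7.4] T [ 0.22   0.336 -0.14 ] j6eff 0.288 gap 13.2 t 15.65
```

```bash
python3 -m inch '[[[0,0,0],[0,0,-0.02],0],[[0,0,0],[0,0,-0.04],0]]' >/dev/null; python3 t.py
```

```text
ang 1.468 F [-2.9  1.1  6.1] T [ 0.246  0.42  -0.152] j6eff 0.278 gap 13.3 t 15.85
```

```bash
python3 -m inch '[[[0,0,0],[0,0,-0.02],0],[[0,0,0],[0,0,-0.04],0]]' >/dev/null; python3 t.py
```

```text
ang 1.428 F [-3.  1.  7.] T [ 0.254  0.417 -0.161] j6eff 0.268 gap 13.2 t 16.05
```

```bash
python3 -m inch '[[[0,0,0],[0,0,-0.02],0],[[0,0,0],[0,0,-0.04],0]]' >/dev/null; python3 t.py
```

```text
ang 1.388 F [-2.4  1.7  6.9] T [ 0.277  0.431 -0.119] j6eff 0.291 gap 13.0 t 16.25
```

```bash
python3 -m inch '[[[0,0,0],[0,0,-0.02],0],[[0,0,0],[0,0,-0.04],0]]' >/dev/null; python3 t.py
```

```text
ang 1.348 F [-2.7  1.3  7.2] T [ 0.202  0.573 -0.071] j6eff 0.334 gap 12.9 t 16.45
```

```bash
python3 -m inch '[[[0,0,0],[0,0,-0.02],0],[[0,0,0],[0,0,-0.04],0]]' >/dev/null; python3 t.py
```

```text
ang 1.308 F [-3.9  1.1  7.3] T [ 0.23   0.592 -0.115] j6eff 0.326 gap 13.2 t 16.65
```

```bash
python3 -m inch '[[[0,0,0],[0,0,-0.02],0],[[0,0,0],[0,0,-0.04],0]]' >/dev/null; python3 t.py
```

```text
ang 1.268 F [-3.2  1.2  7.9] T [ 0.261  0.653 -0.101] j6eff 0.322 gap 13.2 t 16.85
```

```bash
python3 -m inch '[[[0,0,0],[0,0,-0.02],0],[[0,0,0],[0,0,-0.04],0]]' >/dev/null; python3 t.py
```

```text
ang 1.227 F [-3.3  0.7  7.2] T [0.15  0.654 0.012] j6eff 0.406 gap 13.4 t 17.05
```

```bash
python3 -m inch '[[[0,0,0],[0,0,-0.02],0],[[0,0,0],[0,0,-0.04],0]]' >/dev/null; python3 t.py
```

```text
ang 1.187 F [-4.6  1.1  8.4] T [0.255 0.663 0.043] j6eff 0.429 gap 13.3 t 17.25
```

```bash
python3 -m inch '[[[0,0,0],[0,0,-0.02],0],[[0,0,0],[0,0,-0.04],0]]' >/dev/null; python3 t.py
```

```text
ang 1.147 F [-3.9  1.9  8.9] T [0.253 0.732 0.018] j6eff 0.392 gap 13.1 t 17.45
```

```bash
python3 -m inch '[[[0,0,0],[0,0,-0.02],0],[[0,0,0],[0,0,-0.04],0]]' >/dev/null; python3 t.py;
```

```text
ang 1.107 F [-5.2  1.   8.3] T [0.273 0.744 0.012] j6eff 0.393 gap 13.2 t 17.65
```

```bash
python3 -m inch '[[[0,0,0],[0,0,-0.02],0],[[0,0,0],[0,0,-0.04],0]]' >/dev/null; python3 t.py;
```

```text
ang 1.068 F [-5.   1.9  7.7] T [ 0.226  0.787 -0.117] j6eff 0.349 gap 13.3 t 17.85
```

```bash
python3 -m inch '[[[0,0,0],[0,0,-0.02],0]]' >/dev/null; python3 t.py;
```

```text
ang 1.048 F [-4.5  1.7  7.6] T [ 0.235  0.764 -0.135] j6eff 0.289 gap 13.0 t 17.95
```

```bash
python3 -m inch '[[[0,0,0],[0,0,-0.02],0]]' >/dev/null; python3 t.py;
```

```text
ang 1.028 F [-6.3  1.2  7.8] T [ 0.222  0.803 -0.221] j6eff 0.231 gap 13.1 t 18.05
```

```bash
python3 -m inch '[[[0,0,0],[0,0,-0.015],0]]' >/dev/null; python3 t.py;python3 -m inch '[[[0,0,0],[0,0,0],0]]' >/dev/null; python3 t.py;
```

```text
ang 1.013 F [-5.6  1.8  8.7] T [ 0.214  0.789 -0.22 ] j6eff -0.001 gap 13.1 t 18.15
ang 1.013 F [-5.2  1.5  7.8] T [ 0.273  0.796 -0.226] j6eff -0.443 gap 12.9 t 18.25
```

```bash
python3 -m inch '[[[0,0,0],[0,0,-0.015],0]]' >/dev/null; python3 t.py;python3 -m inch '[[[0,0,0],[0,0,0],0]]' >/dev/null; python3 t.py;
```

```text
ang 0.999 F [-5.5  1.5  8.7] T [ 0.265  0.802 -0.26 ] j6eff 0.264 gap 12.7 t 18.35
ang 0.998 F [-5.3  1.   8.7] T [ 0.249  0.774 -0.217] j6eff -0.455 gap 13.6 t 18.45
```

```bash
python3 -m inch '[[[0,0,0],[0,0,-0.015],0]]' >/dev/null; python3 t.py;python3 -m inch '[[[0,0,0],[0,0,0],0]]' >/dev/null; python3 t.py;
```

```text
ang 0.984 F [-3.6  0.2  8.1] T [ 0.193  0.777 -0.353] j6eff 0.222 gap 13.3 t 18.55
ang 0.983 F [-5.1  1.6  9.5] T [ 0.211  0.843 -0.25 ] j6eff -0.498 gap 13.0 t 18.65
```

```bash
python3 -m inch '[[[0,0,0],[0,0,0.03],0],[[0,0,0],[0,0,0.03],0.3],[[0,0,0],[0,0,0.03],0.5],[[0,0,0],[0,0,0.03],0.6],[[0,0,0],[0,0,0.03],0.6],[[0,0,-1],[0,0,0.03],0.6],[[0,0,-3],[0,0,0.03],0.6],[[0,0,-6],[0,0,0.03],0.6],[[0,0,-8.5],[0,0,0.03],0.6],[[0,0,-9.5],[0,0,0.03],0.6],[[0,0,-9.5],[0,0,0.03],0.6]]'; python3 - <<'E'
from h import *
print(telemetry.sense()['joint_pos'].round(1))
go([534.6,-48.2,200],81.6)
E
```

```text
time: 19.75
tool_pos: [492.5, -168.8, 204.0]
tcp_rot: [179.9, 0.2, 113.6]
ft_force: [0.3, -0.2, -0.7]
finger_gap: 51.4
[-24.5  -3.9 100.9  -0.   82.8 -48.1]
at [ 492.5 -168.8  204. ] [179.86   0.19 113.56] shift cm [9.37 8.68 0.39] turn [0.003 0.003 0.558]
```

```bash
python3 -m inch '[[[0.8,0.7,0],[0,0,0.05],0.5],[[2.4,2.2,0],[0,0,0.15],0.5],[[4.4,4.1,0],[0,0,0.27],0.5],[[6.4,5.9,0],[0,0,0.4],0.5],[[8.2,7.6,0],[0,0,0.5],0.5],[[9.1,8.5,0],[0,0,0.55],0.5],[[9.37,8.68,0],[0.003,0.003,0.558],0.5],[[9.37,8.68,0],[0.003,0.003,0.558],0.5],[[9.37,8.68,0],[0.003,0.003,0.558],0.5]]'
python3 - <<'E'
from h import *
import cv2
s=telemetry.sense();im=viewer.snapshot("wrist");M=viewer.camera_model("wrist")
T=np.eye(4);T[:3,:3]=R.from_euler('xyz',s['tcp_rot'],degrees=True).as_matrix();T[:3,3]=s['tool_pos'];T=T@M['mount']
im=np.ascontiguousarray(im[:,:,::-1])
q=Q+[1.5,.3,0]
u=proj(box2w([[-46,18,118],[-34,18,118],[-34,-18,118],[-46,-18,118]],q),M,T);print(u.round().tolist())
cv2.polylines(im,[u.astype(int).reshape(-1,1,2)],True,(0,0,255),1)
cv2.imwrite('pics/w3.png',im)
go([534.6,-48.2,102],81.6)
E
```

```text
time: 20.65
tool_pos: [532.9, -48.3, 200.9]
tcp_rot: [-179.7, -0.1, 81.6]
ft_force: [-0.6, 0.4, 0.3]
finger_gap: 42.8
[[313.0, 188.0], [330.0, 188.0], [330.0, 237.0], [313.0, 237.0]]
at [533.  -48.5 201.2] [-1.7975e+02 -8.0000e-02  8.1590e+01] shift cm [0.04 0.2  9.92] turn [-0.004 -0.001 -0.   ]
```

View pics/w3.png

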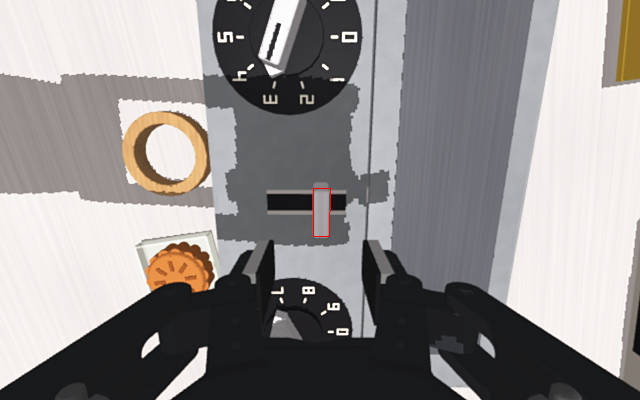

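```bash
python3 -m inch '[[[0.02,0.1,1],[-0.003,0,0],0.5],[[0.04,0.15,3],[-0.003,0,0],0.5],[[0.04,0.15,5.5],[-0.003,0,0],0.5],[[0.04,0.15,8],[-0.003,0,0],0.5],[[0.04,0.15,9.2],[-0.003,0,0],0.5],[[0.04,0.15,9.7],[-0.003,0,0],0.5],[[0.04,0.15,9.7],[-0.003,0,0],0.5],[[0.04,0.15,9.7],[-0.003,0,0],0.5]]' 50
python3 - <<'E'
from h import *
go([534.6,-48.2,102],81.6)
E
```

```text
time: 21.5
tool_pos: [535.5, -47.6, 105.9]
tcp_rot: [179.9, -0.1, 81.6]
ft_force: [0.4, -0.5, 0.4]
finger_gap: 43.0
at [535.5 -47.6 105.9] [ 1.7993e+02 -9.0000e-02  8.1570e+01] shift cm [-0.07 -0.08  0.39] turn [ 0.001 -0.002 -0.   ]
```

```bash
python3 -m inch '[[[0,-0.06,0.2],[0,0,0],0.4],[[0,-0.06,0.3],[0,0,0],0.3],[[0,-0.06,0.3],[0,0,0],0.2],[[0,-0.06,0.3],[0,0,0],0.1],[[0,-0.06,0.3],[0,0,0],0.05],[[0,-0.06,0.3],[0,0,0],0],[[0,-0.06,0.3],[0,0,0],0]]' 50;  python3 -m inch '[[[0,-0.1,0],[0,0,0],0],[[0,-0.25,0],[0,0,0],0],[[0,-0.4,0],[0,0,0],0],[[0,-0.5,0],[0,0,0],0]]'
```

```text
time: 22.2
tool_pos: [534.3, -47.3, 102.2]
tcp_rot: [-180.0, -0.1, 81.6]
ft_force: [-1.5, 0.4, 4.7]
finger_gap: 11.2
time: 22.6
tool_pos: [529.6, -46.6, 102.2]
tcp_rot: [180.0, -0.1, 81.6]
ft_force: [4.6, -0.3, 3.1]
finger_gap: 11.3
```

```bash
python3 -m inch '[[[0,-0.3,0],[0,0,0],0],[[0,-0.6,0],[0,0,0],0],[[0,-0.9,0],[0,0,0],0],[[0,-1.2,0],[0,0,0],0],[[0,-1.5,0],[0,0,0],0],[[0,-1.8,0],[0,0,0],0],[[0,-2.1,0],[0,0,0],0],[[0,-2.4,0],[0,0,0],0],[[0,-2.6,0],[0,0,0],0],[[0,-2.8,0],[0,0,0],0],[[0,-2.9,0],[0,0,0],0],[[0,-2.95,0],[0,0,0],0]]'
```

```text
time: 23.8
tool_pos: [500.8, -42.3, 102.1]
tcp_rot: [179.9, -0.1, 81.6]
ft_force: [12.2, -0.9, -0.3]
finger_gap: 11.3
```

```bash
python3 -m inch '[[[0,-0.05,0],[0,0,0],0],[[0,-0.05,0],[0,0,0],0]]'; python3 -m inch '[[[0,0.08,0],[0,0,0],0.05],[[0,0.08,0],[0,0,0],0.15],[[0,0.08,0],[0,0,0],0.3],[[0,0.08,0],[0,0,0],0.4],[[0,0.08,0],[0,0,0],0.4],[[0,0.08,-1],[0,0,0],0.4],[[0,0.08,-3],[0,0,0],0.4],[[0,0.08,-5.5],[0,0,0],0.4],[[0,0.08,-8],[0,0,0],0.4],[[0,0.08,-11],[0,0,0],0.4],[[0,0.08,-14],[0,0,0],0.4],[[0,0.08,-16],[0,0,0],0.4],[[0,0.08,-16.5],[0,0,0],0.4],[[0,0.08,-16.5],[0,0,0],0.4]]'; python3 - <<'E'
from h import *
import cv2
cv2.imwrite('pics/s4.png',viewer.snapshot("scene")[:,:,::-1])
cv2.imwrite('pics/w4.png',viewer.snapshot("wrist")[:,:,::-1])
E
```

```text
time: 24.0
tool_pos: [500.8, -42.4, 102.2]
tcp_rot: [179.8, -0.1, 81.6]
ft_force: [13.4, -1.3, -1.3]
finger_gap: 11.2
time: 25.4
tool_pos: [500.6, -42.6, 267.7]
tcp_rot: [179.9, -0.1, 81.6]
ft_force: [0.2, 0.1, -0.0]
finger_gap: 34.3
```

View pics/s4.png

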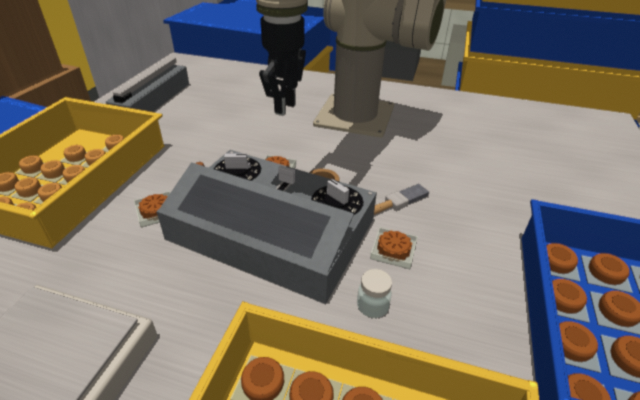

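View pics/w4.png

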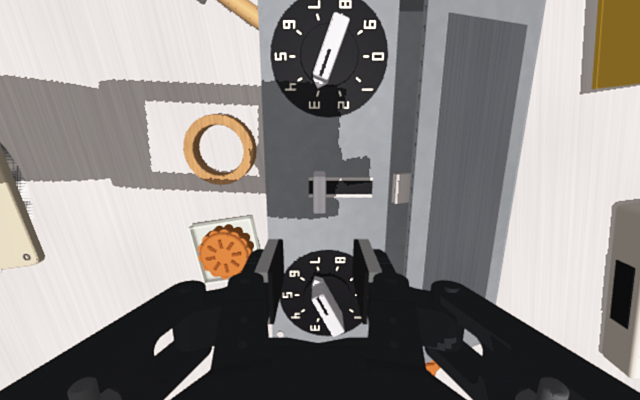

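```bash
python3 -c "
from bench import r,telemetry
print(r.hand_in()); print(telemetry.sense()['ft_force'].round(1))"
```

```text
the job is handed in; nothing more can be done
None
the job is handed in; nothing more can be done
```

The cash box is open and the job is handed in, at about 25.5 s of the 72 s allowed. The hand-in gave no verdict.

- **Left dial:** I turned it clockwise and stopped at about 2.04 rad, where the torque had risen by about 0.29 N m. It then sprang back and the pointer rested near 3.
- **Right dial:** I turned it anticlockwise and stopped at about 4.13 rad. The torque peaked at about 0.35 N m.
- **Latch:** It slid freely past the 2 to 3 mm stop, so both dials were caught. I drew it about 34 mm to its end stop, where the force was about 13 N, then let go and lifted the gripper clear.

**Last checks:** In the final pictures the lid is up and the latch stands fully drawn. The bystanders visible there look unmoved. The stamp is mostly hidden by the box in those views, but the arm never went near it. The force on the tool after release was about 0 N.

**What disagreed:** The torque readings scattered by roughly 0.05 N m and their baseline drifted by about 0.15 N m with side load. The right dial's rise is therefore only about 0.15 to 0.3 N m, depending on which baseline is used. Both dials stayed below the 0.5 N m limit, and the latch moving freely confirmed the catches.

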